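# Hang the beam-viewing paddle on its locking peg

### The job

Put the beam-viewing paddle away: lift it out of its grey slotted block and push its eye onto the steel peg of the little stand, so that the eye lifts the red gravity keeper and the keeper falls shut again behind it. Leave the paddle hanging still on the peg, tail down, locked in by the closed keeper, and do not disturb the other things on the table.

Things in the scene. Friction and masses are not known exactly. Their poses are not given: they have to be found in the camera images.
- paddle: The paddle to hang: blue ring (the eye), blue shank, black square plate with an orange window on both faces; 0.16 kg. It starts upright, eye up, its plate standing in the grey block. Origin: centre of the eye, mid-thickness, at first 113 mm above the table. x: from the eye to the tail (down); y: through the finger buttons; z: the eye's axis, level. Ring: inner diameter 24, outer 44, 10 mm thick.
- paddle_button (a point): Middle of the end face of one of the two steel finger buttons, 26 mm from the eye's centre along the paddle's +y; the other lies across the ring; 52 mm over both. Each is a round flat-ended stub, 12 mm diameter, about 4 mm proud of the ring: good to pinch from above, one finger on each. Either face of the paddle may face the stand.
- paddle_tail (a point): Middle of the paddle's tail end, 107 mm from the eye's centre. The black plate before it is 50 x 50 x 12 mm, centred at x = 82; the shank is 14 mm wide, 8 thick. Left of the work stand instruments about 0.25 m high (right edge near y = -0.12 m), and over x > 0.57 m hangs a rack shelf 0.65 m above the table.
- dock: Fixed grey block, 46 x 82 x 26 mm (x, y, z); origin under its centre. An open slot in its top, 15 x 53 mm, 20 deep (floor 6 mm above the table), holds the paddle's plate: lift the paddle straight up by 22 mm or more to clear it. The slot is long along y.
- lock_peg: Fixed aluminium stand. Origin: on the table at the foot of its post; z up; the peg points along -x, roughly to the robot. Base 90 x 70 x 10 mm, x = -65 to 25. Post 28 mm wide, x = -8 to 8, 166 high. Room for the eye: between the keeper's nose (x = -60) and the post, its middle at x = -54 to -14, best -36. The hung eye's centre rests at z = 143 mm.
- peg_tip (a point): Free end of the steel peg, on its axis: level, 10 mm diameter, at y = 0, z = 150 mm of the stand's frame, from the post (x = -8) to this tip (x = -82). Same axes as the stand.
- keeper_nose (a point): Lower end of the red keeper's nose (x = -60 to -64 in the stand's frame): shut, 6 mm above the peg's axis, 1 mm above the peg. In front a ramp rises outwards at 40 degrees to x = -88, 28 mm above the axis. An eye moved along the peg to the post meets the ramp and lifts the keeper (under 2 N, 0.2 to 0.3 rad); once past the nose, it falls shut by its weight.
- keeper (a joint): Angle of the red gravity keeper, rad: 0 shut (its stop), grows as the nose rises, to 1.2. Hinge along the stand's y through the post at the height of the peg's axis. A hood: two cheeks beside the post (41 mm wide over both), then a strip 16 mm wide over the peg, 29 to 33 mm above its axis, ending in the nose. An eye pulled back outwards meets the nose, which does not yield that way.
- ethanol_vial: Bystander: small white bottle with a blue cap, 32 mm wide, 68 high; origin under its centre. Leave alone.
- cube_red: Bystander: black filter cube with round coloured windows, 36 x 38 x 38 mm; origin under its centre. Leave alone.
- coverslip_box: Bystander: flat green and white box, 61 x 61 x 17 mm; origin under its centre. Leave alone.
Things that resemble listed ones, but are neither listed nor needed, are in the scene too. Of the things that look like the paddle, the largest one is meant.

How it is judged:
On the way:
1. the eye, on the peg, lifts the keeper (value of joint keeper above 0.1 rad and x of paddle in the frame of lock_peg between -0.095 and -0.04 m and y of paddle in the frame of lock_peg between -0.013 and 0.013 m and z of paddle in the frame of lock_peg between 0.135 and 0.165 m), for 0.05 s.
At the end, for the whole second after the job is handed in: The peg passes through the eye, its centre -57 to -10 mm along the stand's x (between nose and post), within 8 mm sideways, 137 to 149 mm high; the paddle hangs tail down within 0.24 rad of vertical, under 0.03 m/s; the keeper is shut (under 0.05 rad) (x of paddle in the frame of lock_peg between -0.057 and -0.01 m and y of paddle in the frame of lock_peg between -0.008 and 0.008 m and z of paddle in the frame of lock_peg between 0.137 and 0.149 m and angle between paddle's own x axis and vertical above 2.9 rad and value of joint keeper below 0.05 rad and linear speed of paddle below 0.03 m/s); the robot touches nothing.
It fails at once if a bystander (bottle, filter cube or flat box) is moved more than 20 mm (distance of any of ethanol_vial, cube_red, coverslip_box from where it was at the start of the episode above 0.02 m).
It also fails if it takes over 48 s, if anything falls off the work surface, if the arm or the gripper's body presses on something with over 40 N, if the wrist force passes 120 N, or if a joint passes its speed limit or range.

### The arm

A 6-joint arm with a two-finger parallel gripper is mounted at the origin on a cart in front of the work surface, level with it; the furniture and walls round the work are solid. World frame = base frame: x ahead of the robot, y to its left, z up, the work surface at z = 0. Lengths are in m, angles in rad, forces in N, time in s.
With the tool pointing down it reaches from about 0.35 to 0.875 m from the base axis. Payload 15.5 kg.
Tool frame: the origin (TCP) lies at the very end of the fingers, on their centre line; the grasp point (between the pads) lies robot.hold_point_z behind it (robot.hold_point_z is the distance from the TCP to the grasp point, in m); z points along the fingers, y is the line along which they close (so a half turn about z gives the same grasp; the last joint's range is limited). The gripper opens to 85 mm and grips with 20 to 120 N. Pads are 22 mm wide; open, the fingers measure 114 mm over their backs; the gripper's body (76 mm by 85 mm) begins 54 mm behind the grasp point. The pads swing forward as they close: fully open they stand 13 mm farther back than shut.
Start: joints at [1.022, 0.494, 1.345, -0, 1.302, -0.096], TCP at [0.274, 0.562, 0.231] pointing down, gripper open.
Joint ranges: [-2.91, 2.91], [-0.82, 2.16], [0.22, 2.67], [-1.22, 4.37], [0.12, 2.79], [-3.08, 3.08]. Speed limits (rad/s): [1.89, 1.89, 2.57, 3.01, 3.01, 3.01].

### API

Orientations are given as a unit quaternion [x, y, z, w].
In Python, from plant import monitor, cams, robot, nets gives the robot as it stands.
- The arm moves only by the tool play_rows, never from a script. Its argument "motion" is a list of rows, each an object of numbers: "dx", "dy", "dz": the shift along the tool's x, y, z in mm; "rx", "ry", "rz": the turn, a rotation vector about the tool's x, y, z in rad; "jaw": the closure, from 0 (fully open) to 1 (shut). A call has 1 to 12 rows; each row shifts and turns the commanded pose from where the row before left it, along the tool's axes as they then stand; what a row does not reach is not made up. A row lasts 1/10 s, in which the tool goes at most 50 mm and 8.59 degrees, less where a joint would pass 70% of its speed; a pose out of reach is approached as far as the arm can. A call with a gripper value outside its range is refused whole. The fingers move at their own pace and stop on an object; "squeeze" is the grip in N (left out, the last holds). Time passes only in rows, so rows that do not move let the fingers close. It gives the time, the measured TCP pose, the force, the opening and the grip force at its end, in the units of the state.
- monitor.state(): the state, without advancing time (a new reading comes with each control period).
- cams.snapshot(name): name is "scene" or "top"; returns a dict with "color" (384x512x3 uint8, red, green, blue), "fovy" (degrees; the focal length in pixels is half the picture's height over the tangent of half this angle, whatever the lens; pixels are square), "cx", "cy" (the principal point, pixels), "k1" (the pictures are not rectified: a ray, as slopes to the right and down, at radius r is drawn at 1 + k1 r^2 times it, then the intrinsics apply), "rvec" (rotation vector, rad) and "tvec" (3), from world to camera coordinates, as OpenCV has them. Camera axes: x right, y down, z forward; pixel columns grow to the right and rows downward; lengths in m; the calibration is good to about 2 mm. A picture is of the moment at which its call begins. There is no depth.
- robot.sign_off(): hands the job in; it is judged then, once.
Trained networks look in a picture, given as the dict that the camera call returned (one of the last four; its "shot" number tells which), for a name from the list of things; names that differ only in an ending like _2 or _b are one class to them, and where a whole thing is asked for, a point or a joint stands for the part that bears it (a point fixed in the world has none). Each returns a list of dicts, best first, with "p" (0 to 1); they miss things now and then, are a little off and sometimes report something else, mostly with a low value. They report only what shows in the picture. A call takes as long as a camera call. They do not tell look-alikes from the thing itself.
- nets.boxes_of(name, picture): "extent" ([left, top, right, bottom] in pixels, round what is visible of it).
- nets.outline_of(name, picture): "mask" (384x512 bool, what is visible of it) and "extent" ([left, top, right, bottom] in pixels, round what is visible of it).
The state is a dict: "t": time; "joints": joint angles; "joint_vel": joint speeds; "joint_torque": joint torques, N m; "tool_pos": TCP position; "ee_rot": TCP orientation; "ft_force": force on the tool from outside, world axes, zero at the start; "ft_torque": the same for the moment, N m; "width": finger opening in m; "gripper_force": force on a finger pad.
Only numpy, scipy, OpenCV 4.12 (cv2) and the standard library are available. Lean on these libraries where they do the work, as an engineer would, in place of code of your own. Each camera call takes 0.05 s, during which the arm holds its last target. There are 200 camera calls.

## Working session

There is one attempt and no reset: what is moved stays moved. The work goes in short steps, Python scripts to look and compute and a tool call to move; the robot and the scene stay as the last step left them, time stands still between calls to the robot, and variables do not carry over. Pictures are saved under pics/ and viewed, at most 10 in all, crops included, and the job is handed in when it is done.

Besides the shell and the picture viewer there is one more tool, called as name(argument=value, ...), one argument or row to a line, values as JSON. play_rows: Moves the arm, as the interface text tells. Its arguments: {"type":"object","properties":{"motion":{"type":"array"},"squeeze":{"type":"number"}},"required":["motion"]}

```bash
ls; mkdir -p pics
python3 - <<'E'
from plant import monitor,cams,robot,nets
import cv2,numpy as np
s=monitor.state();print(s['t'],s['tool_pos'],s['ee_rot'],s['width'],robot.hold_point_z)
for n in('scene','top'):
    p=cams.snapshot(n);cv2.imwrite(f'pics/{n}0.png',p['color'][...,::-1])
    print(n,{k:p[k] for k in p if k!='color'})
    for o in('paddle','dock','lock_peg','keeper','ethanol_vial','cube_red','coverslip_box'):
        print(o,[(np.round(b['extent']),round(b['p'],2)) for b in nets.boxes_of(o,p)][:4])
E
```

```text
pics
0.0 [0.27378822 0.5614161  0.23066985] [ 2.24962852e-01  9.74367124e-01 -6.13987367e-04 -2.14033939e-04] 0.08508155666280216 0.0187
scene {'fovy': 46.834484979729595, 'cx': 253.73833594458674, 'cy': 192.2991150575852, 'k1': -0.008297595640111913, 'rvec': array([ 1.99186133, -0.53354953,  0.34589574]), 'tvec': array([-0.56189248,  0.09143301,  1.04497625]), 'shot': 1}
paddle [(array([206., 184., 218., 220.]), 0.85), (array([226., 186., 230., 237.]), 0.67)]
dock [(array([219., 223., 240., 248.]), 0.73)]
lock_peg [(array([276., 158., 322., 248.]), 0.81)]
keeper [(array([278., 159., 320., 182.]), 0.91)]
ethanol_vial [(array([296., 237., 312., 270.]), 0.94)]
cube_red []
coverslip_box [(array([229., 199., 259., 218.]), 0.82)]
top {'fovy': 45.00673512330702, 'cx': 265.0793609535408, 'cy': 201.86645704885075, 'k1': -0.18720390372882245, 'rvec': array([ 2.11518827, -2.15153376,  0.13442277]), 'tvec': array([-0.28652324,  0.51866926,  0.91371533]), 'shot': 2}
paddle [(array([196., 235., 214., 254.]), 0.73), (array([239., 235., 266., 255.]), 0.7), (array([263., 288., 280., 301.]), 0.45)]
dock [(array([232., 229., 278., 262.]), 0.61)]
lock_peg [(array([268., 137., 305., 196.]), 0.84)]
keeper [(array([273., 139., 300., 188.]), 0.74)]
ethanol_vial [(array([327., 192., 344., 211.]), 0.49)]
cube_red [(array([324., 194., 345., 212.]), 0.62), (array([331., 150., 348., 169.]), 0.57)]
coverslip_box [(array([191., 185., 220., 212.]), 0.6)]
```

Run:
```python
import cv2,numpy as np
a=cv2.imread('pics/scene0.png')[140:290,180:360];b=cv2.imread('pics/top0.png')[120:320,170:370]
cv2.imwrite('pics/sc.png',cv2.resize(a,(780,600)[:1]+(600,) if 0 else (720,600),interpolation=cv2.INTER_CUBIC))
cv2.imwrite('pics/tc.png',cv2.resize(b,(600,600),interpolation=cv2.INTER_CUBIC))
```

```text
(no output)
```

View pics/sc.png

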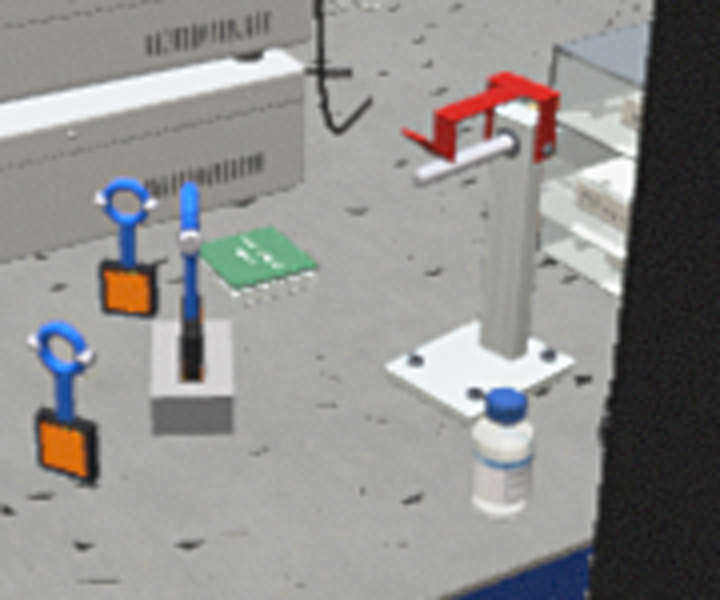

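View pics/tc.png

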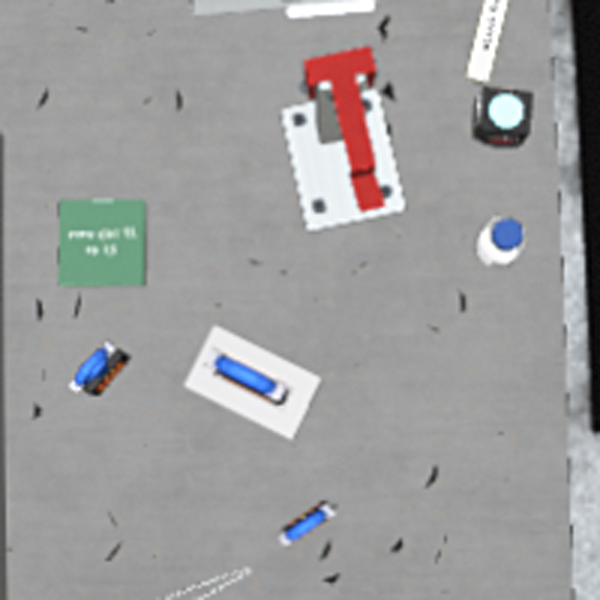

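The task's paddle is one of three candidates in the top picture: (253,245) in the grey block, (203,243) and (272,294) standing free. The one in the block at (253,245) is the largest, and it matches the "plate standing in the grey block" description. The crop confirms this. The stand is at (287,170), and the vial and cube are to its right.

```bash
cat > h.py <<'E'
import numpy as np,cv2
from scipy.optimize import least_squares
class Cam:
    def __init__(s,p):
        s.f=192/np.tan(np.radians(p['fovy'])/2);s.c=np.array([p['cx'],p['cy']]);s.k=p['k1']
        s.R=cv2.Rodrigues(np.array(p['rvec'],float))[0];s.t=np.array(p['tvec'],float)
    def proj(s,X):
        q=np.atleast_2d(X)@s.R.T+s.t;a=q[:,:2]/q[:,2:];return s.f*a*(1+s.k*(a**2).sum(1,keepdims=True))+s.c
    def onz(s,uv,z):
        return least_squares(lambda x:(s.proj([x[0],x[1],z])-uv).ravel(),[.6,0]).x
def pose(x,y,a,P):
    P=np.atleast_2d(np.array(P,float));c,s_=np.cos(a),np.sin(a)
    return np.c_[x+c*P[:,0]-s_*P[:,1],y+s_*P[:,0]+c*P[:,1],P[:,2]]
E
python3 - <<'E'
from plant import cams
from h import *
S=Cam(cams.snapshot('scene'));T=Cam(cams.snapshot('top'))
print('cams',-S.R.T@S.t,-T.R.T@T.t)
t=lambda u,v:(170+(u+.5)/3-.5,120+(v+.5)/3-.5); s=lambda u,v:(180+(u+.5)/4-.5,140+(v+.5)/4-.5)
b1=T.onz(t(207,366),.113);b2=T.onz(t(282,395),.113);print('buttons',b1,b2,np.linalg.norm(b1-b2))
dc=[t(215,325),t(321,378),t(293,440),t(184,386)];D=np.array([T.onz(q,.026) for q in dc]);print('dock',D,D.mean(0))
for n,q in(('p2',t(95,370)),('p3',t(308,522)),('vial',t(508,234)),('cube',t(505,110)),('box',t(102,243)),('instr',t(3,300))):print(n,T.onz(q,.05))
obT=[((-65,35,10),t(310,230)),((-65,-35,10),t(405,208)),((25,35,10),t(281,110)),((-88,0,178),t(368,209))]
obS=[((-82,0,150),s(418,177)),((-65,35,10),s(386,368)),((-65,-35,10),s(470,420)),((25,-35,10),s(577,362)),((-8,14,166),s(497,115)),((-8,-14,166),s(523,120))]
def res(v):
    r=[]
    for c,ob in((T,obT),(S,obS)): r.append(c.proj(pose(*v,np.array([o[0] for o in ob])/1000))-np.array([o[1] for o in ob]))
    return np.vstack(r).ravel()
r=least_squares(res,[.7,0,0],loss='soft_l1');print(r.x);print(np.round(r.fun.reshape(-1,2),1))
print('tip',pose(*r.x,[-.082,0,.15]))
# paddle fit with both views: center from scene eye-top etc
c=(b1+b2)/2;print('scene proj of eye top, buttons',S.proj([[*c,.135],[*b1,.113],[*b2,.113]]),'seen eye top',s(189,184),'button2',s(190,239))
E
```

```text
cams [ 0.02632984 -1.04642555  0.5660025 ] [ 0.37287496 -0.31588457  0.97322674]
buttons [ 0.42811235 -0.2467573 ] [ 0.40945332 -0.2929973 ] 0.04986278473860011
dock [[ 0.46171389 -0.24549322]
 [ 0.42426415 -0.31739056]
 [ 0.38254818 -0.29768038]
 [ 0.42027042 -0.22391249]] [ 0.42219916 -0.27111916]
p2 [ 0.4305027  -0.16653863]
p3 [ 0.3283268  -0.30715265]
vial [ 0.51723863 -0.44507232]
cube [ 0.60305536 -0.44662477]
box [ 0.51629105 -0.17106278]
instr [ 0.47856308 -0.10341409]
[ 0.59957845 -0.33254277  0.19228954]
[[-0.5 -0.1]
 [ 0.3  0.4]
 [ 0.4 -0.7]
 [ 1.8  0.1]
 [-0.4  0.3]
 [-0.5 -1.1]
 [ 0.1 -1.5]
 [-0.4 -0.7]
 [-0.8 -2. ]
 [ 2.   0.7]]
tip [[ 0.51908977 -0.34821352  0.15      ]]
scene proj of eye top, buttons [[225.28787984 186.27682776]
 [224.41869184 190.13879426]
 [226.49826456 200.50097381]] seen eye top (226.875, 185.625) button2 (227.125, 199.375)
```

Run:
```python
import cv2,numpy as np
a=cv2.imread('pics/scene0.png');b=cv2.imread('pics/top0.png')
cv2.imwrite('pics/both.png',cv2.resize(np.vstack([a,b]),(400,600)))
cv2.imwrite('pics/both.png',cv2.resize(np.hstack([a,b]),(800,300),interpolation=cv2.INTER_AREA))
```

```text
(no output)
```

View pics/both.png

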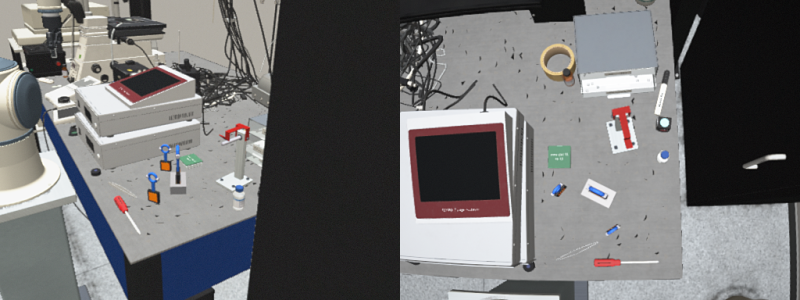

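The left picture shows the instruments between the arm's start and the work area. I'll go up, then over them at z ≈ 0.38, before coming down on the paddle.

play_rows(
  motion=[
    {"dz": -40,"jaw": 0},
    {"dz": -40},
    {"dz": -40},
    {"dz": -30},
    {"dx": -36,"dy": -28},
    {"dx": -36,"dy": -28},
    {"dx": -36,"dy": -28},
    {"dx": -36,"dy": -28},
    {"dx": -36,"dy": -28},
    {"dx": -36,"dy": -28},
    {"dx": -36,"dy": -28},
    {"dx": -36,"dy": -28},
  ],
  squeeze=40,
)

```text
validation failed for argument at $.mo...
```

play_rows(
  motion=[
    {"dx": -35,"dy": -30},
    {"dx": -35,"dy": -30},
    {"dx": -14,"dy": -40},
    {"dx": -14,"dy": -40},
    {"dx": -14,"dy": -40},
    {"dx": -14,"dy": -40},
    {"dx": -14,"dy": -40},
    {"dx": -14,"dy": -40},
    {"dx": -14,"dy": -40},
    {"dx": -14,"dy": -40},
    {"dx": -14,"dy": -40},
    {"dx": -14,"dy": -40},
  ],
)

```text
validation failed for argument at $.mo...
```

play_rows(
  motion=[
    {},
    {},
  ],
)

```text
validation failed for argument at $.mo...
```

play_rows(
  motion=[
    {"dx": 0,"dy": 0,"dz": -40,"rx": 0,"ry": 0,"rz": 0,"jaw": 0},
    {"dx": 0,"dy": 0,"dz": -40,"rx": 0,"ry": 0,"rz": 0,"jaw": 0},
    {"dx": 0,"dy": 0,"dz": -40,"rx": 0,"ry": 0,"rz": 0,"jaw": 0},
    {"dx": 0,"dy": 0,"dz": -30,"rx": 0,"ry": 0,"rz": 0,"jaw": 0},
    {"dx": -36,"dy": -28,"dz": 0,"rx": 0,"ry": 0,"rz": 0,"jaw": 0},
    {"dx": -36,"dy": -28,"dz": 0,"rx": 0,"ry": 0,"rz": 0,"jaw": 0},
    {"dx": -36,"dy": -28,"dz": 0,"rx": 0,"ry": 0,"rz": 0,"jaw": 0},
    {"dx": -36,"dy": -28,"dz": 0,"rx": 0,"ry": 0,"rz": 0,"jaw": 0},
    {"dx": -36,"dy": -28,"dz": 0,"rx": 0,"ry": 0,"rz": 0,"jaw": 0},
    {"dx": -36,"dy": -28,"dz": 0,"rx": 0,"ry": 0,"rz": 0,"jaw": 0},
    {"dx": -36,"dy": -28,"dz": 0,"rx": 0,"ry": 0,"rz": 0,"jaw": 0},
    {"dx": -36,"dy": -28,"dz": 0,"rx": 0,"ry": 0,"rz": 0,"jaw": 0},
  ],
  squeeze=40,
)

```text
t: 2.1
tool_pos: [0.4351, 0.2324, 0.3815]
ee_rot: [0.225, 0.974, 0.0, 0.0]
ft_force: [1.2, 0.7, -0.3]
width: 0.0853
gripper_force: 0.0
```

play_rows(
  motion=[
    {"dx": -35,"dy": -30,"dz": 0,"rx": 0,"ry": 0,"rz": 0,"jaw": 0},
    {"dx": -35,"dy": -30,"dz": 0,"rx": 0,"ry": 0,"rz": 0,"jaw": 0},
    {"dx": -14,"dy": -40,"dz": 0,"rx": 0,"ry": 0,"rz": 0,"jaw": 0},
    {"dx": -14,"dy": -40,"dz": 0,"rx": 0,"ry": 0,"rz": 0,"jaw": 0},
    {"dx": -14,"dy": -40,"dz": 0,"rx": 0,"ry": 0,"rz": 0,"jaw": 0},
    {"dx": -14,"dy": -40,"dz": 0,"rx": 0,"ry": 0,"rz": 0,"jaw": 0},
    {"dx": -14,"dy": -40,"dz": 0,"rx": 0,"ry": 0,"rz": 0,"jaw": 0},
    {"dx": -14,"dy": -40,"dz": 0,"rx": 0,"ry": 0,"rz": 0,"jaw": 0},
    {"dx": -14,"dy": -40,"dz": 0,"rx": 0,"ry": 0,"rz": 0,"jaw": 0},
    {"dx": -14,"dy": -40,"dz": 0,"rx": 0,"ry": 0,"rz": 0,"jaw": 0},
    {"dx": -14,"dy": -40,"dz": 0,"rx": 0,"ry": 0,"rz": 0,"jaw": 0},
    {"dx": -14,"dy": -40,"dz": 0,"rx": 0,"ry": 0,"rz": 0,"jaw": 0},
  ],
)

```text
t: 3.3
tool_pos: [0.4211, -0.2731, 0.3815]
ee_rot: [0.225, 0.974, -0.0, 0.0]
ft_force: [0.6, 0.8, 0.5]
width: 0.0856
gripper_force: 0.0
```

play_rows(
  motion=[
    {"dx": 0,"dy": 0,"dz": 0,"rx": 0,"ry": 0,"rz": 0,"jaw": 0},
    {"dx": 0,"dy": 0,"dz": 0,"rx": 0,"ry": 0,"rz": 0,"jaw": 0},
  ],
)

```text
t: 3.5
tool_pos: [0.4214, -0.2719, 0.3811]
ee_rot: [0.226, 0.974, 0.0, -0.0]
ft_force: [-0.5, 0.6, 0.4]
width: 0.0855
gripper_force: 0.0
```

play_rows(
  motion=[
    {"dx": 0,"dy": 0,"dz": 45,"rx": 0,"ry": 0,"rz": 0,"jaw": 0},
    {"dx": 0,"dy": 0,"dz": 45,"rx": 0,"ry": 0,"rz": 0,"jaw": 0},
    {"dx": 0,"dy": 0,"dz": 45,"rx": 0,"ry": 0,"rz": 0,"jaw": 0},
    {"dx": 0,"dy": 0,"dz": 45,"rx": 0,"ry": 0,"rz": 0,"jaw": 0},
    {"dx": 0,"dy": 0,"dz": 20,"rx": 0,"ry": 0,"rz": 0,"jaw": 0},
    {"dx": 0,"dy": 0,"dz": 0,"rx": 0,"ry": 0,"rz": 0,"jaw": 0},
  ],
)

```text
t: 4.1
tool_pos: [0.4207, -0.2692, 0.1791]
ee_rot: [0.224, 0.975, 0.001, -0.002]
ft_force: [0.6, -0.4, 0.7]
width: 0.0857
gripper_force: 0.0
```

Run:
```python
from plant import cams,monitor
from h import *
for n in('scene','top'):
    p=cams.snapshot(n);C=Cam(p);s=monitor.state();print(n,s['tool_pos'],C.proj(s['tool_pos']))
    im=p['color'][...,::-1];cv2.imwrite(f'pics/{n}1.png',im)
    a=im[130:280,180:380] if n=='scene' else im[160:310,170:370]
    cv2.imwrite(f'pics/{n}1c.png',cv2.resize(a,(400,300),interpolation=cv2.INTER_CUBIC))
cv2.imwrite('pics/b1.png',np.hstack([cv2.imread('pics/scene1c.png'),cv2.imread('pics/top1c.png')]))
```

```text
scene [ 0.42162883 -0.27011489  0.18099882] [[226.20602909 166.78300155]]
top [ 0.42225013 -0.27084463  0.18213464] [[249.49269543 242.33286669]]
```

View pics/b1.png

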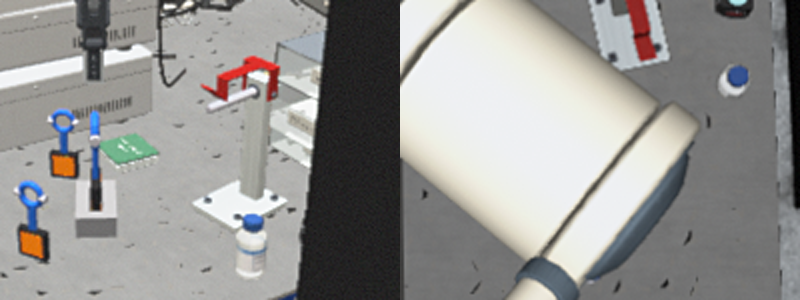

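The left half shows the gripper at (94,60) directly above the eye at (95,115), so they are aligned. Next I descend and pinch.

play_rows(
  motion=[
    {"dx": 0,"dy": 0,"dz": 30,"rx": 0,"ry": 0,"rz": 0,"jaw": 0},
    {"dx": 0,"dy": 0,"dz": 30,"rx": 0,"ry": 0,"rz": 0,"jaw": 0},
    {"dx": 0,"dy": 0,"dz": 23,"rx": 0,"ry": 0,"rz": 0,"jaw": 0},
    {"dx": 0,"dy": 0,"dz": 0,"rx": 0,"ry": 0,"rz": 0,"jaw": 0},
    {"dx": 0,"dy": 0,"dz": 0,"rx": 0,"ry": 0,"rz": 0,"jaw": 0.3},
    {"dx": 0,"dy": 0,"dz": 0,"rx": 0,"ry": 0,"rz": 0,"jaw": 0.3},
    {"dx": 0,"dy": 0,"dz": 0,"rx": 0,"ry": 0,"rz": 0,"jaw": 0.6},
    {"dx": 0,"dy": 0,"dz": 0,"rx": 0,"ry": 0,"rz": 0,"jaw": 0.6},
    {"dx": 0,"dy": 0,"dz": 0,"rx": 0,"ry": 0,"rz": 0,"jaw": 0.6},
    {"dx": 0,"dy": 0,"dz": 0,"rx": 0,"ry": 0,"rz": 0,"jaw": 0.6},
  ],
  squeeze=40,
)

```text
t: 5.2
tool_pos: [0.4229, -0.2721, 0.1001]
ee_rot: [0.225, 0.974, -0.001, 0.002]
ft_force: [0.3, 2.4, 13.2]
width: 0.0508
gripper_force: 39.1
```

play_rows(
  motion=[
    {"dx": 0,"dy": 0,"dz": -8,"rx": 0,"ry": 0,"rz": 0,"jaw": 0.6},
    {"dx": 0,"dy": 0,"dz": -12,"rx": 0,"ry": 0,"rz": 0,"jaw": 0.6},
    {"dx": 0,"dy": 0,"dz": -15,"rx": 0,"ry": 0,"rz": 0,"jaw": 0.6},
    {"dx": 0,"dy": 0,"dz": -15,"rx": 0,"ry": 0,"rz": 0,"jaw": 0.6},
    {"dx": 0,"dy": 0,"dz": -10,"rx": 0,"ry": 0,"rz": 0,"jaw": 0.6},
    {"dx": 0,"dy": 0,"dz": 0,"rx": 0,"ry": 0,"rz": -0.13,"jaw": 0.6},
    {"dx": 0,"dy": 0,"dz": 0,"rx": 0,"ry": 0,"rz": -0.13,"jaw": 0.6},
    {"dx": 0,"dy": 0,"dz": 0,"rx": 0,"ry": 0,"rz": -0.13,"jaw": 0.6},
    {"dx": 0,"dy": 0,"dz": 0,"rx": 0,"ry": 0,"rz": -0.13,"jaw": 0.6},
    {"dx": 0,"dy": 0,"dz": 0,"rx": 0,"ry": 0,"rz": -0.126,"jaw": 0.6},
    {"dx": 0,"dy": 0,"dz": 0,"rx": 0,"ry": 0,"rz": 0,"jaw": 0.6},
  ],
)

```text
t: 6.3
tool_pos: [0.4217, -0.2713, 0.1587]
ee_rot: [-0.097, 0.995, -0.0, 0.0]
ft_force: [0.1, 0.3, -1.6]
width: 0.0505
gripper_force: 42.3
```

play_rows(
  motion=[
    {"dx": -9,"dy": -19,"dz": 0,"rx": 0,"ry": 0,"rz": 0,"jaw": 0.6},
    {"dx": -9,"dy": -19,"dz": 0,"rx": 0,"ry": 0,"rz": 0,"jaw": 0.6},
    {"dx": -9,"dy": -19,"dz": 0,"rx": 0,"ry": 0,"rz": 0,"jaw": 0.6},
    {"dx": -9,"dy": -19,"dz": 0,"rx": 0,"ry": 0,"rz": 0,"jaw": 0.6},
    {"dx": -9,"dy": -18,"dz": 0,"rx": 0,"ry": 0,"rz": 0,"jaw": 0.6},
    {"dx": 0,"dy": 0,"dz": 13,"rx": 0,"ry": 0,"rz": 0,"jaw": 0.6},
    {"dx": 0,"dy": 0,"dz": 13,"rx": 0,"ry": 0,"rz": 0,"jaw": 0.6},
    {"dx": 0,"dy": 0,"dz": 0,"rx": 0,"ry": 0,"rz": 0,"jaw": 0.6},
    {"dx": 0,"dy": 0,"dz": 0,"rx": 0,"ry": 0,"rz": 0,"jaw": 0.6},
  ],
)

```text
t: 7.2
tool_pos: [0.4832, -0.3542, 0.1319]
ee_rot: [-0.096, 0.995, 0.001, -0.001]
ft_force: [1.5, -0.6, -1.5]
width: 0.0508
gripper_force: 42.4
```

Run:
```python
from plant import cams,monitor
from h import *
for n in('scene','top'):
    p=cams.snapshot(n);C=Cam(p);s=monitor.state();e=s['tool_pos']+[0,0,.013];print(n,s['tool_pos'],s['ee_rot'],C.proj(e),C.proj(pose(.5996,-.3325,.192,[[-.082,0,.15],[-.008,0,.15]])))
    im=p['color'][...,::-1];cv2.imwrite(f'pics/{n}2.png',im)
    a=im[140:240,230:330] if n=='scene' else im[120:220,230:330]
    cv2.imwrite(f'pics/{n}2c.png',cv2.resize(a,(400,400),interpolation=cv2.INTER_CUBIC))
cv2.imwrite('pics/b2.png',np.hstack([cv2.imread('pics/scene2c.png'),cv2.imread('pics/top2c.png')]))
```

```text
scene [ 0.48356183 -0.3545247   0.13237141] [-9.57148154e-02  9.95408757e-01  2.11093040e-04 -1.91774469e-04] [[271.2640238  190.93945851]] [[283.74793098 184.18830231]
 [307.17233366 174.87794403]]
top [ 0.48376522 -0.35476181  0.13266864] [-9.57947798e-02  9.95401102e-01 -6.53194155e-05  4.76149033e-05] [[296.84362539 208.60721653]] [[292.78113353 188.92956356]
 [284.05116374 150.02409336]]
```

View pics/b2.png

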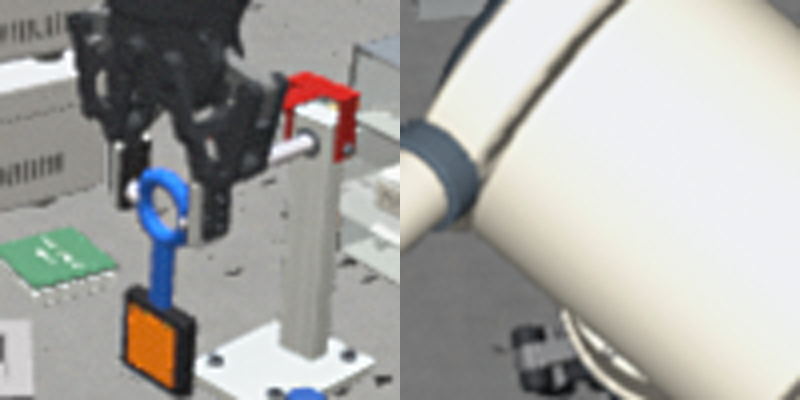

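The eye is at scene pixel (271,191), which matches the prediction, and the paddle hangs upright in the grip. I'll thread it onto the peg slowly.

play_rows(
  motion=[
    {"dx": -8,"dy": 1,"dz": 0,"rx": 0,"ry": 0,"rz": 0,"jaw": 0.6},
    {"dx": -8,"dy": 0,"dz": 0,"rx": 0,"ry": 0,"rz": 0,"jaw": 0.6},
    {"dx": -6,"dy": 0,"dz": 0,"rx": 0,"ry": 0,"rz": 0,"jaw": 0.6},
    {"dx": -6,"dy": 0,"dz": 0,"rx": 0,"ry": 0,"rz": 0,"jaw": 0.6},
    {"dx": -6,"dy": 0,"dz": 0,"rx": 0,"ry": 0,"rz": 0,"jaw": 0.6},
    {"dx": -4,"dy": 0,"dz": 0,"rx": 0,"ry": 0,"rz": 0,"jaw": 0.6},
    {"dx": 0,"dy": 0,"dz": 0,"rx": 0,"ry": 0,"rz": 0,"jaw": 0.6},
  ],
)

```text
t: 8.0
tool_pos: [0.5215, -0.3467, 0.1322]
ee_rot: [-0.096, 0.995, -0.0, 0.0]
ft_force: [-0.3, -0.1, -1.5]
width: 0.0503
gripper_force: 42.4
```

Run:
```python
from plant import cams,monitor
from h import *
p=cams.snapshot('scene');C=Cam(p);s=monitor.state();print(s['tool_pos'],s['ft_force'],C.proj(s['tool_pos']+[0,0,.013]))
a=p['color'][140:240,230:330,::-1]
cv2.imwrite('pics/s3.png',cv2.resize(a,(600,600),interpolation=cv2.INTER_CUBIC))
```

```text
[ 0.521112   -0.34668268  0.13219626] [-0.42187098 -1.06959421 -1.30832466] [[284.04055783 185.73592508]]
```

View pics/s3.png

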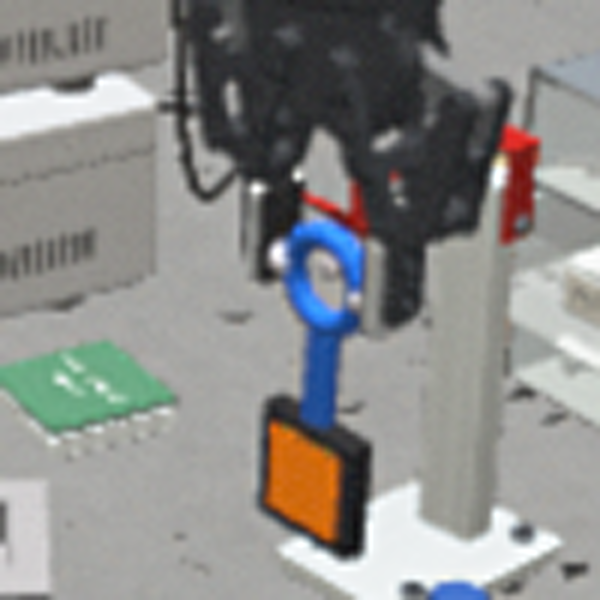

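The peg tip shows inside the eye at crop (325,270) and there is no contact force. I'll push on through the keeper.

play_rows(
  motion=[
    {"dx": -4,"dy": 0,"dz": 0,"rx": 0,"ry": 0,"rz": 0,"jaw": 0.6},
    {"dx": -4,"dy": 0,"dz": 0,"rx": 0,"ry": 0,"rz": 0,"jaw": 0.6},
    {"dx": -4,"dy": 0,"dz": 0,"rx": 0,"ry": 0,"rz": 0,"jaw": 0.6},
    {"dx": -4,"dy": 0,"dz": 0,"rx": 0,"ry": 0,"rz": 0,"jaw": 0.6},
    {"dx": -4,"dy": 0,"dz": 0,"rx": 0,"ry": 0,"rz": 0,"jaw": 0.6},
  ],
)

```text
t: 8.55
tool_pos: [0.541, -0.3429, 0.1323]
ee_rot: [-0.096, 0.995, -0.0, 0.0]
ft_force: [-0.4, 0.4, -1.1]
width: 0.0509
gripper_force: 42.4
```

play_rows(
  motion=[
    {"dx": -4,"dy": 0,"dz": 0,"rx": 0,"ry": 0,"rz": 0,"jaw": 0.6},
    {"dx": -4,"dy": 0,"dz": 0,"rx": 0,"ry": 0,"rz": 0,"jaw": 0.6},
    {"dx": -4,"dy": 0,"dz": 0,"rx": 0,"ry": 0,"rz": 0,"jaw": 0.6},
    {"dx": -4,"dy": 0,"dz": 0,"rx": 0,"ry": 0,"rz": 0,"jaw": 0.6},
    {"dx": -5,"dy": 0,"dz": 0,"rx": 0,"ry": 0,"rz": 0,"jaw": 0.6},
    {"dx": 0,"dy": 0,"dz": 0,"rx": 0,"ry": 0,"rz": 0,"jaw": 0.6},
    {"dx": 0,"dy": 0,"dz": 0,"rx": 0,"ry": 0,"rz": 0,"jaw": 0.6},
  ],
)

```text
t: 9.25
tool_pos: [0.5612, -0.3389, 0.1322]
ee_rot: [-0.096, 0.995, 0.0, -0.0]
ft_force: [0.2, -0.2, -2.8]
width: 0.0506
gripper_force: 42.4
```

Run:
```python
from plant import cams,monitor
from h import *
p=cams.snapshot('scene');C=Cam(p);s=monitor.state();print(s['tool_pos'],s['ft_force'],C.proj(s['tool_pos']+[0,0,.013]))
a=p['color'][140:240,240:340,::-1]
cv2.imwrite('pics/s4.png',cv2.resize(a,(600,600),interpolation=cv2.INTER_CUBIC))
```

```text
[ 0.56111826 -0.33891025  0.13223015] [-1.24516633 -0.49317988 -1.11833039] [[297.14242635 180.47482065]]
```

View pics/s4.png

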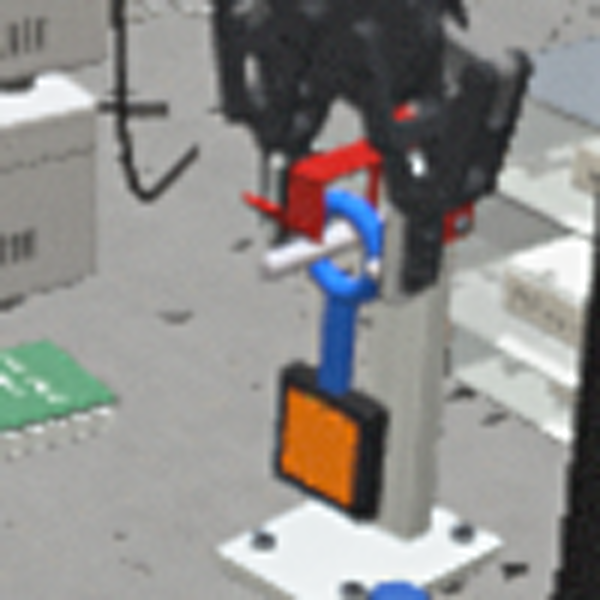

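The nose now sits in front of the eye at crop (310,230) and the keeper looks shut. I'll lower the eye onto the peg and release.

play_rows(
  motion=[
    {"dx": 0,"dy": 0,"dz": 1.5,"rx": 0,"ry": 0,"rz": 0,"jaw": 0.6},
    {"dx": 0,"dy": 0,"dz": 1,"rx": 0,"ry": 0,"rz": 0,"jaw": 0.6},
    {"dx": 0,"dy": 0,"dz": 0,"rx": 0,"ry": 0,"rz": 0,"jaw": 0.6},
    {"dx": 0,"dy": 0,"dz": 0,"rx": 0,"ry": 0,"rz": 0,"jaw": 0.35},
    {"dx": 0,"dy": 0,"dz": 0,"rx": 0,"ry": 0,"rz": 0,"jaw": 0.3},
    {"dx": 0,"dy": 0,"dz": 0,"rx": 0,"ry": 0,"rz": 0,"jaw": 0.2},
    {"dx": 0,"dy": 0,"dz": 0,"rx": 0,"ry": 0,"rz": 0,"jaw": 0.2},
    {"dx": 0,"dy": 0,"dz": 0,"rx": 0,"ry": 0,"rz": 0,"jaw": 0.2},
    {"dx": 0,"dy": 0,"dz": 0,"rx": 0,"ry": 0,"rz": 0,"jaw": 0.2},
  ],
)

```text
t: 10.2
tool_pos: [0.5612, -0.3389, 0.1298]
ee_rot: [-0.096, 0.995, -0.0, 0.0]
ft_force: [0.4, 0.3, -0.4]
width: 0.0681
gripper_force: 0.0
```

play_rows(
  motion=[
    {"dx": 0,"dy": 0,"dz": -8,"rx": 0,"ry": 0,"rz": 0,"jaw": 0.2},
    {"dx": 0,"dy": 0,"dz": -12,"rx": 0,"ry": 0,"rz": 0,"jaw": 0.2},
    {"dx": 0,"dy": 0,"dz": -20,"rx": 0,"ry": 0,"rz": 0,"jaw": 0.2},
    {"dx": 0,"dy": 0,"dz": -30,"rx": 0,"ry": 0,"rz": 0,"jaw": 0.2},
    {"dx": 0,"dy": 0,"dz": -30,"rx": 0,"ry": 0,"rz": 0,"jaw": 0.2},
    {"dx": 20,"dy": 0,"dz": -20,"rx": 0,"ry": 0,"rz": 0,"jaw": 0.2},
    {"dx": 20,"dy": 0,"dz": 0,"rx": 0,"ry": 0,"rz": 0,"jaw": 0.2},
    {"dx": 0,"dy": 0,"dz": 0,"rx": 0,"ry": 0,"rz": 0,"jaw": 0.2},
    {"dx": 0,"dy": 0,"dz": 0,"rx": 0,"ry": 0,"rz": 0,"jaw": 0.2},
    {"dx": 0,"dy": 0,"dz": 0,"rx": 0,"ry": 0,"rz": 0,"jaw": 0.2},
    {"dx": 0,"dy": 0,"dz": 0,"rx": 0,"ry": 0,"rz": 0,"jaw": 0.2},
    {"dx": 0,"dy": 0,"dz": 0,"rx": 0,"ry": 0,"rz": 0,"jaw": 0.2},
  ],
)

```text
t: 11.4
tool_pos: [0.5223, -0.3464, 0.2495]
ee_rot: [-0.096, 0.995, 0.0, -0.0]
ft_force: [0.0, -0.1, -0.1]
width: 0.0681
gripper_force: 0.0
```

Run:
```python
from plant import cams,monitor
from h import *
p=cams.snapshot('scene');s=monitor.state();print(s['t'],s['tool_pos'],s['ft_force'],s['width'])
for i in range(8): q=cams.snapshot('scene')
d=np.abs(q['color'].astype(int)-p['color']).max(2)[140:240,240:330];print('changed px',(d>25).sum())
cv2.imwrite('pics/s5.png',cv2.resize(q['color'][140:240,240:340,::-1],(600,600),interpolation=cv2.INTER_CUBIC))
```

```text
11.45 [ 0.52223235 -0.3464245   0.24952771] [ 0.21963482 -0.33867114 -0.20473732] 0.06832790140925613
changed px 0
```

View pics/s5.png

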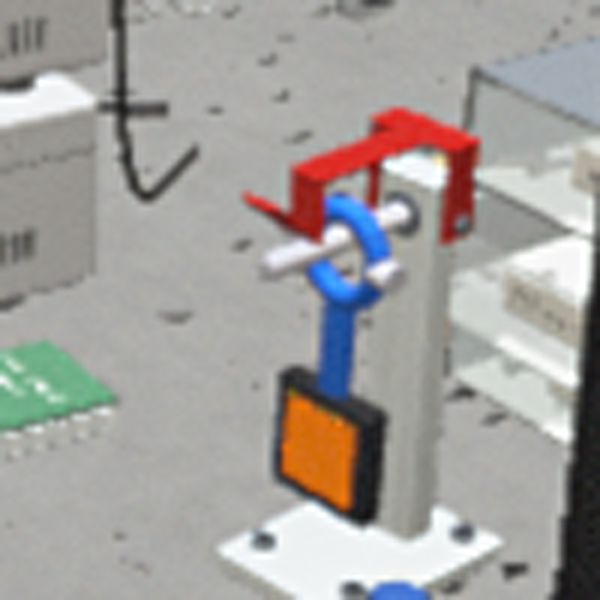

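The eye hangs on the peg at crop (345,250), behind the closed keeper nose at (310,225), and the paddle is still and vertical. I'm handing in the job.

```bash
python3 -c "
from plant import robot
print(robot.sign_off())"
```

```text
the job is handed in; nothing more can be done
None
```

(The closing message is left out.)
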